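# Flux a pad and lower the fume intake

### The arm

A 7-joint arm with a two-finger parallel gripper is mounted at the origin on the work surface. World frame = base frame: x ahead of the robot, y to its left, z up, the work surface at z = 0. Lengths are in m, angles in rad, forces in N, time in s.
With the tool pointing down it reaches from about 0.35 to 0.9 m from the base axis. Payload 8.1 kg.
Tool frame: the origin (TCP) lies at the very end of the fingers, on their centre line; the grasp point (between the pads) lies 19 mm behind it (robot.grip_depth is the distance from the TCP to the grasp point, in m); z points along the fingers, y is the line along which they close (so a half turn about z gives the same grasp; the last joint's range is limited). The gripper opens to 85 mm and grips with 20 to 120 N. Pads are 22 mm wide; open, the fingers measure 114 mm over their backs; the gripper's body (76 mm by 85 mm) begins 54 mm behind the grasp point. The pads swing forward as they close: fully open they stand 13 mm farther back than shut.
Start: joints at [1.185, 0.434, 0.025, 1.573, -0.012, 1.134, -0.075], TCP at [0.174, -0.6, 0.231] pointing down, gripper open.
Joint ranges: [-2.62, 2.62], [-0.44, 2.09], [-1.27, 1.32], [0.08, 2.57], [-1.32, 4.46], [0.12, 2], [-2.74, 2.74]. Speed limits (rad/s): [2.22, 2.22, 3.01, 3.01, 3.14, 3.14, 3.14].

### API

Orientations are given as a rotation vector (axis times angle).
In Python, from workcell import robot gives the robot as it stands.
- The arm moves only by the tool drive_tool, never from a script. Its argument "steps" is a list of rows, each a list of 7 numbers: the shift along the tool's x, y, z in mm, then the turn, a rotation vector about the tool's x, y, z in rad, then the opening, from -1 (shut) to 1 (fully open), so that 0 is half open. In form: [[dx, dy, dz, wx, wy, wz, claw], ...]. A call has 1 to 12 rows; each row shifts and turns the commanded pose from where the row before left it, along the tool's axes as they then stand; what a row does not reach is not made up. A row lasts 1/12 s, in which the tool goes at most 41.7 mm and 7.16 degrees, less where a joint would pass 70% of its speed; a pose out of reach is approached as far as the arm can. A call with a gripper value outside its range is refused whole. The fingers move at their own pace and stop on an object; the grip force is fixed at half the most. Time passes only in rows, so rows that do not move let the fingers close. It gives the time, the measured TCP pose, the force, the opening and the grip force at its end, in the units of the state.
- robot.observe(): the state, without advancing time (a new reading comes with each control period).
- robot.read_camera(name): name is "side" or "top" or "wrist"; returns the picture (400x640x3 uint8, red, green, blue); there is no depth.
- robot.camera_model(name): a dict with "K" (3x3 intrinsics, pixels), "dist" ([k1, k2, p1, p2, k3] as OpenCV has them; the pictures are not rectified), "R" (3x3) and "t" (3): a world point X has camera coordinates R X + t. Camera axes: x right, y down, z forward; pixel columns grow to the right and rows downward; lengths in m; the calibration is good to about 2 mm. A picture is of the moment at which its call begins: read the wrist's pose just before it. camera_model takes no time and is no camera call; for the wrist camera it gives the pose at the moment of the call.
- robot.finish_job(): hands the job in; it is judged then, once.
The state is a dict: "t": time; "joint_pos": joint angles; "qvel": joint speeds; "tau": joint torques, N m; "position": TCP position; "tcp_rot": TCP orientation; "contact_force": force on the tool from outside, world axes, zero at the start; "ft_torque": the same for the moment, N m; "finger_gap": opening from 0.0 (shut) to 1.0 (fully open); "grip_force": force on a finger pad.
Only numpy, scipy, OpenCV 4.12 (cv2) and the standard library are available. Lean on these libraries where they do the work, as an engineer would, in place of code of your own. Each camera call takes 0.05 s, during which the arm holds its last target. There are 200 camera calls.

### The job

Get the copper pad on the green circuit board ready for soldering: take the yellow flux brush from its sloping cradle, dip its tip at least halfway down into the orange flux pot (not the blue one), then dab the tip on the middle of the copper pad under the magnifier without pressing hard or striking the magnifier. Lay the brush back in its cradle as it stood and let go of it, and after that push the fume extractor's telescopic red intake down until both its tubes are fully home, the thin inner tube going in first. Leave the pots and everything else where they stand.

Things in the scene. Friction and masses are not known exactly. Their poses are not given: they have to be found in the camera images.
- brush: Flux brush, 160 mm, rigid. Origin at the bristle tip, z up to the butt. From the tip: dark tuft to 15 mm (radius 2.5 to 4), steel ferrule to 40 mm (radius 6), then a yellow handle 12 x 12 mm; mass centre about 65 mm up. At first it lies in the cradle, 35 degrees from vertical, butt towards the cradle's -x; beyond 100 mm from the tip it is free to grip by its y sides, tool leaning in line with it.
- brush_tip (a point): The bristle tip of the brush (same point and axes as brush).
- cradle: Fixed grey foot 120 x 75 x 11 mm with an aluminium channel, origin under its centre. Up the channel is (-0.574, 0, 0.819) in its frame; it is open towards (0.819, 0, 0.574), where the brush is lifted out or laid in. Inside width 20 mm (y); floor 6 mm below the resting brush's axis, 100 mm long, side walls to 8 mm above the axis, 95 mm long; a stop at the foot.
- cradle_rest (a point): Where the bristle tip rests when the brush lies in the cradle: 30 mm along the cradle's +x and 22 mm above its underside; axes as the cradle's.
- flux_pot: Orange round open pot, 250 g, loose, outer radius 28 mm, 42 mm high, inner radius 24 mm, inner floor at 6 mm. Origin at the centre of the underside, z up. It and the blue pot may change places.
- flux_pot_rim (a point): Centre of the orange pot's mouth, 42 mm above its underside.
- blue_pot: Blue open pot of the same size, not to be used.
- circuit_board: Fixed green board 140 x 190 mm (x, y) on pillars, origin on the table under its centre, top face at 22 mm. Black chips 5 mm high begin 24 mm either side of the pad in y; white connector 9 mm high along its +x edge. The 48 mm wide strip from the pad to the board's -x edge is bare.
- pad (a point): Centre of the bare copper pad, 16 x 16 mm, on the board's top face (20 mm towards -x from the board's centre, 22 mm above the table); axes as the board's.
- magnifier: Fixed; origin on the table under the lens's middle, axes as the board's. Clear lens in a black rim, radius 52 mm, 123 to 135 mm above the table, middle about 20 mm from the pad along +x: it overhangs the pad, which is reached with brush and gripper leaning about 35 degrees to the board's -x side. Arm at 130 mm height to a post at x 115, y -60 mm (136 mm high, foot radius 38 mm).
- extractor_base (a point): Centre of the underside of the fume extractor: fixed grey box 110 x 110 x 62 mm with a black collar up to 90 mm; its telescopic intake stands upright on its centre.
- intake_top (a point): Centre of the flat top of the red round intake head (radius 36 mm, 35 mm high from its narrow foot). About 241 mm above the table with both tubes drawn out, 131 mm with both fully home; moves straight down when pushed there.
- inner_slide (a joint): How far the thin steel inner tube (radius 21 mm, carries the red head) is pushed into the outer one: 0 drawn out, 0.055 m fully home (hard stop). Friction about 3 N, stays where it is left. Pushing down on the head moves it first.
- outer_slide (a joint): How far the thicker aluminium tube (radius 26 mm) is pushed into the box's collar: 0 drawn out, 0.055 m fully home (hard stop). Friction about 8 N, so it follows when the inner tube is home.
- multimeter: Red multimeter lying flat, 75 x 150 x 34 mm (knob to 48 mm), bystander; origin under its centre.
- spray_can: White spray can, radius 26 mm, 160 mm high, standing, bystander.
- cap: White plastic cap, radius 28 mm, 36 mm high, bystander.
- screwdriver: Red-handled screwdriver lying on the table, about 200 mm long, bystander.
- reel: Black reel of solder, radius 30 mm, 38 mm high, lying flat, bystander.
Not all that is in view belongs to the job. Of the things like the brush, leave any that is purple; of the rest the larger one is meant. What is shaped like the cradle but brown is not meant.

How it is judged:
By the outcome, as a careful person would: the job done as asked, in the order asked, and still so for the second after the job is handed in, with the robot touching nothing.
It also fails if it takes over 61 s, if anything falls off the work surface, if the arm or the gripper's body presses on something with over 40 N, if the wrist force passes 120 N, or if a joint passes its speed limit or range.

## Working session

There is one attempt and no reset: what is moved stays moved. The work goes in short steps, Python scripts to look and compute and a tool call to move; the robot and the scene stay as the last step left them, time stands still between calls to the robot, and variables do not carry over. Pictures are saved under pics/ and viewed, at most 10 in all, crops included, and the job is handed in when it is done.

Besides the shell and the picture viewer there is one more tool, called after ">>>" as name(argument=value, ...), one argument or row to a line, values as JSON. drive_tool: Moves the arm, as the interface text tells. Its arguments: {"type":"object","properties":{"steps":{"type":"array","items":{"type":"array","items":{"type":"number"}}}},"required":["steps"]}

```bash
mkdir -p pics; ls; python3 - <<'E'
from workcell import robot
import cv2,numpy as np
for n in ("top","side"):
    im=robot.read_camera(n); cv2.imwrite(f"pics/{n}0.png",im[:,:,::-1])
    m=robot.camera_model(n); print(n,np.round(m["K"],1).tolist(),np.round(m["dist"],4),(-m["R"].T@m["t"]).round(3), m["R"].round(3).tolist())
print(robot.observe())
E
```

```text
pics
top [[497.2, 0.0, 314.3], [0.0, 497.2, 204.9], [0.0, 0.0, 1.0]] [-0.01  0.    0.    0.    0.  ] [0.329 0.018 1.334] [[0.01, -1.0, 0.005], [-0.988, -0.01, -0.154], [0.154, -0.004, -0.988]]
side [[429.5, 0.0, 321.4], [0.0, 429.5, 206.0], [0.0, 0.0, 1.0]] [-0.0698  0.      0.      0.      0.    ] [0.475 0.769 0.876] [[-1.0, -0.028, -0.003], [-0.018, 0.688, -0.726], [0.022, -0.726, -0.688]]
{'t': 0.1, 'joint_pos': array([ 1.18539384,  0.43518165,  0.02495079,  1.57399946, -0.0116075 ,
        1.13396798, -0.07511441]), 'qvel': array([-0.00064465, -0.0005629 ,  0.00015002, -0.00246086, -0.00023124,
       -0.00131761, -0.00048035]), 'tau': array([ 3.32741365e-03, -6.71754813e+01,  1.02843884e+00, -3.16904426e+01,
        1.58985163e-02,  7.17419316e-03, -4.32009313e-05]), 'position': array([ 0.17424755, -0.59976004,  0.23058912]), 'tcp_rot': array([-3.10888929e+00, -4.42449218e-01,  4.87050616e-04]), 'contact_force': array([ 0.48999657, -0.229801  , -0.11619706]), 'ft_torque': array([-0.05257993,  0.02355462, -0.00023808]), 'grip_force': 0.0, 'finger_gap': 0.9982359381008985}
```

View pics/top0.png

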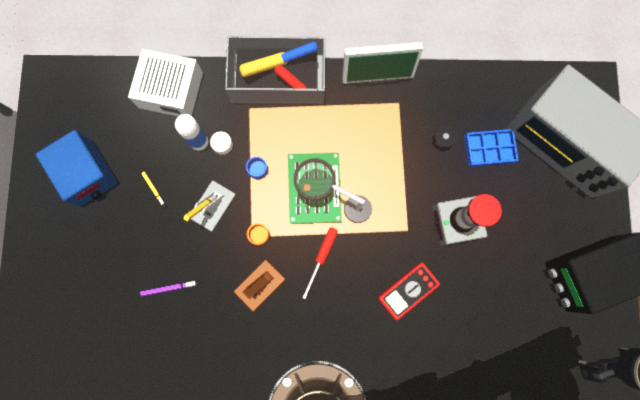

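View pics/side0.png

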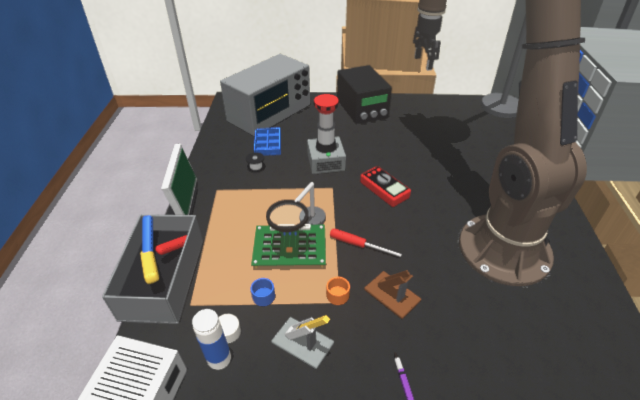

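The side view shows the yellow brush in the grey cradle (butt near 328,320), the orange pot (338,290), blue pot (263,292), board (289,245) and intake head (326,103). The brush candidates in the top view are the yellow one in the grey cradle (200,208), a smaller loose yellow one (152,188) and a purple one (168,288). The larger yellow one in the grey cradle fits; the brown cradle (260,286) is not meant. I'll confirm with an enlarged crop and measure.

```bash
cat > h.py <<'E'
import numpy as np,cv2
from workcell import robot
from scipy.spatial.transform import Rotation as Rn
def ray(m,px):
    u=cv2.undistortPoints(np.array([[px]],float),np.array(m["K"]),np.array(m["dist"]))[0,0]
    R=np.array(m["R"]);return -R.T@np.array(m["t"]),R.T@np.array([u[0],u[1],1.])
def onz(m,px,z):
    c,d=ray(m,px);return c+d*(z-c[2])/d[2]
def tri(m1,p1,m2,p2):
    c1,d1=ray(m1,p1);c2,d2=ray(m2,p2)
    s=np.linalg.lstsq(np.c_[d1,-d2],c2-c1,rcond=None)[0]
    a=c1+s[0]*d1;b=c2+s[1]*d2;return (a+b)/2,np.linalg.norm(a-b)
def proj(m,X):
    return cv2.projectPoints(np.array([X],float),cv2.Rodrigues(np.array(m["R"]))[0],np.array(m["t"],float),np.array(m["K"]),np.array(m["dist"]))[0][0,0]
def blobs(im,lo,hi,amin=30):
    h=cv2.cvtColor(im,cv2.COLOR_RGB2HSV);k=cv2.inRange(h,np.array(lo),np.array(hi))
    cs,_=cv2.findContours(k,cv2.RETR_EXTERNAL,cv2.CHAIN_APPROX_NONE)
    return [c for c in sorted(cs,key=cv2.contourArea,reverse=True) if cv2.contourArea(c)>=amin]
E
python3 - <<'E'
from h import *
m={n:robot.camera_model(n) for n in("top","side")}
I={n:cv2.imread(f"pics/{n}0.png")[:,:,::-1].copy() for n in m}
t=m["top"]
for nm,lo,hi in(("green",(50,120,50),(75,255,255)),("orange",(5,180,150),(18,255,255)),("blue",(100,150,120),(120,255,255)),("yellow",(19,150,120),(32,255,255)),("red",(0,200,100),(4,255,255)),("grey",(0,0,100),(179,40,200))):
    for n in m:
        for c in blobs(I[n],lo,hi,25)[:7]:
            r=cv2.minAreaRect(c); print(nm,n,np.round(r[0],1),np.round(r[1],1),round(r[2]),"z0:",onz(m[n],r[0],0.02).round(3)[:2])
a=cv2.resize(I["top"][165:245,150:257],None,fx=5,fy=5,interpolation=2)[:,:,::-1]
b=cv2.resize(I["side"][300:370,260:350],None,fx=3,fy=3,interpolation=2)[:,:,::-1]
o=np.zeros((600,800,3),np.uint8);o[:400,:535]=a;o[:210,535:800]=b[:,:265]
c=cv2.resize(I["top"][145:230,280:380],None,fx=2.3,fy=2.3,interpolation=2)[:,:,::-1];o[400:400+c.shape[0],:c.shape[1]]=c
d=cv2.resize(I["side"][90:180,295:360],None,fx=3.5,fy=3.5)[:,:,::-1];o[215:215+d.shape[0],560:560+d.shape[1]]=d
cv2.imwrite("pics/c1.png",o)
E
```

```text
green top [571.6 287.2] [42.9  6.9] 66 z0: [ 0.323 -0.664]
green side [288.3 244.8] [38.5 71.3] 89 z0: [0.586 0.018]
green side [183.8 179.3] [19.2 54.1] 14 z0: [ 0.936 -0.244]
green side [374.   99.6] [ 6.7 25.3] 79 z0: [ 0.312 -0.75 ]
orange top [252.6 230.1] [10.6 18. ] 36 z0: [0.465 0.176]
orange side [342.  283.4] [14.1  8.6] 29 z0: [0.444 0.139]
blue top [ 69.  164.8] [55.4 48.1] 58 z0: [0.637 0.678]
blue top [491.  147.1] [33.8 51.8] 85 z0: [ 0.699 -0.468]
blue top [299.4  51.2] [ 9. 36.] 69 z0: [0.971 0.059]
blue side [267.  140.5] [27. 26.] 90 z0: [ 0.7   -0.459]
blue side [147. 233.] [34. 10.] 90 z0: [ 0.979 -0.014]
blue side [213.4 350.9] [22.1 19.3] 68 z0: [0.723 0.327]
blue side [263.2 290.1] [13.4 21.4] 59 z0: [0.634 0.164]
yellow top [261.2  64.4] [13.  45.2] 72 z0: [0.931 0.165]
yellow top [196.3 208.7] [ 6.8 32.2] 50 z0: [0.521 0.328]
yellow top [548.9 143.1] [58.4  1.9] 38 z0: [ 0.712 -0.629]
yellow side [149.1 266.6] [31.8 14.1] 79 z0: [0.936 0.102]
yellow side [314.9 322.9] [ 7.6 29.9] 68 z0: [0.506 0.25 ]
grey top [331.   60.4] [ 91.1 414.1] 77 z0: [ 0.945 -0.03 ]
grey top [  8.5 184. ] [ 17. 164.] 0 z0: [0.583 0.837]
grey top [614.6 136.2] [179.2  96.2] 51 z0: [ 0.734 -0.812]
grey top [358.1 210. ] [22.6 25.8] 57 z0: [ 0.522 -0.105]
grey top [211.1 205. ] [29.4 46. ] 32 z0: [0.531 0.288]
grey top [412.3 288.8] [17.  16.3] 45 z0: [ 0.315 -0.245]
grey top [461.7 219.6] [43.1 44.5] 80 z0: [ 0.498 -0.381]
grey side [104.2 202.2] [183.6 420.3] 9 z0: [ 1.151 -0.134]
grey side [609.  90.] [180.  60.] 90 z0: [-0.706 -0.886]
grey side [273.8  73.7] [ 40.9 121. ] 88 z0: [ 0.733 -0.964]
grey side [304.4 337.9] [53.3 43.3] 34 z0: [0.528 0.289]
grey side [594.3  83.8] [33.2 58.2] 4 z0: [-0.664 -0.938]
grey side [172.6 378.3] [17.4 54.6] 27 z0: [0.795 0.392]
grey side [326.4 149.7] [43.6 35.3] 81 z0: [ 0.493 -0.41 ]
```

View pics/c1.png

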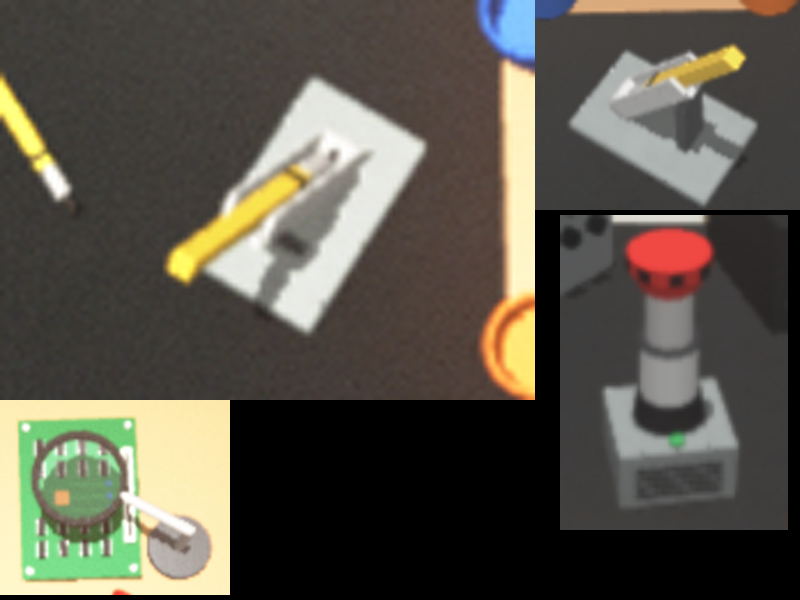

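The crop confirms it: the larger yellow brush lies in the grey cradle, with its butt at about (186,218) top and (328,318) side, and its tuft at about (217,196). The pad is at about (307,187), on the magnifier's left. Next come the precise points.

```bash
python3 - <<'E'
from h import *
m={n:robot.camera_model(n) for n in("top","side")}
I={n:cv2.imread(f"pics/{n}0.png")[:,:,::-1].copy() for n in m}
t,s=m["top"],m["side"]
P=lambda x,y:(150+x/5-.4,165+y/5-.4)
C=[onz(t,P(*c),.011) for c in((313,77),(425,147),(310,333),(200,270))]
print("foot",np.round(C,3)[:,:2].tolist(),"c",np.mean(C,0).round(4),[np.linalg.norm(C[i]-C[(i+1)%4]).round(3) for i in range(4)])
S=lambda x,y:(260+x/3-.3,300+y/3-.3)
D=[onz(s,S(*c),.011) for c in((627-535,52),(757-535,123),(707-535,206),(570-535,124))]
print("footside",np.round(D,3)[:,:2].tolist(),"c",np.mean(D,0).round(4),[np.linalg.norm(D[i]-D[(i+1)%4]).round(3) for i in range(4)])
b,e=tri(t,P(182,266),s,S(738-535,57)); print("butt",b.round(4),e)
Y=[c for c in blobs(I["top"],(19,120,110),(32,255,255))if cv2.pointPolygonTest(c,(196,209),False)>=0]
x=cv2.fitLine(Y[0],2,0,.01,.01).ravel(); print("yellow line top",x)
def rim(n,c,k,r=16):
    h=cv2.cvtColor(I[n],cv2.COLOR_RGB2HSV);q=cv2.inRange(h,*[np.array(v) for v in k])
    z=np.zeros_like(q);cv2.circle(z,c,r,255,-1);q&=z
    cs,_=cv2.findContours(q,cv2.RETR_EXTERNAL,cv2.CHAIN_APPROX_NONE)
    return max(cs,key=cv2.contourArea).reshape(-1,2)
for nm,n,c,k in(("orange","top",(258,235),((5,150,110),(24,255,255))),("blue","top",(257,168),((95,120,90),(125,255,255)))):
    q=rim(n,c,k);e=cv2.minEnclosingCircle(q.astype(np.float32));X=onz(t,e[0],.042)
    print(nm,np.round(e[0],1),round(e[1],1),X.round(4),"r",np.linalg.norm(onz(t,(e[0][0]+e[1],e[0][1]),.042)-X).round(4))
Q=lambda x,y:(280+x/2.3-.3,145+(y-400)/2.3-.3)
B=[onz(t,Q(*c),.022) for c in((21,420),(135,418),(142,578),(22,581))]
print("board",np.round(B,3)[:,:2].tolist(),np.mean(B,0).round(4)); print("pad",onz(t,Q(62,497),.022).round(4))
h=cv2.cvtColor(I["top"],cv2.COLOR_RGB2HSV)
q=cv2.inRange(I["top"],(170,90,50),(235,170,120));z=np.zeros_like(q);z[178:196,300:315]=255;M=cv2.moments(q&z)
if M["m00"]: print("pad px",M["m10"]/M["m00"],M["m01"]/M["m00"],M["m00"]/255,onz(t,(M["m10"]/M["m00"],M["m01"]/M["m00"]),.022).round(4))
q=cv2.inRange(I["side"],(170,90,50),(235,170,120));z=np.zeros_like(q);z[235:262,275:305]=255;M=cv2.moments(q&z)
if M["m00"]: print("pad side",M["m10"]/M["m00"],M["m01"]/M["m00"],M["m00"]/255,onz(s,(M["m10"]/M["m00"],M["m01"]/M["m00"]),.022).round(4))
q=cv2.inRange(I["top"],(150,0,0),(255,70,70));z=np.zeros_like(q);cv2.circle(z,(484,210),22,255,-1);q&=z
cs,_=cv2.findContours(q,0,1);c=max(cs,key=cv2.contourArea);e=cv2.minEnclosingCircle(c);print("head",e,onz(t,e[0],.241).round(4))
# magnifier rim
print("ext foot", )
E
```

```text
foot [[0.601, 0.29], [0.563, 0.228], [0.462, 0.286], [0.495, 0.346]] c [0.5302 0.2877 0.011 ] [np.float64(0.073), np.float64(0.117), np.float64(0.069), np.float64(0.12)]
footside [[0.564, 0.231], [0.463, 0.289], [0.498, 0.354], [0.601, 0.294]] c [0.5314 0.2919 0.011 ] [np.float64(0.116), np.float64(0.074), np.float64(0.12), np.float64(0.073)]
butt [0.4783 0.3202 0.1518] 0.0015288840682875292
yellow line top [  0.7916062   -0.61103165 196.16667    209.41667   ]
orange [257.4 234. ] 11.7 [0.4525 0.1601 0.042 ] r 0.0306
blue [255.9 166.5] 10.5 [0.6324 0.1692 0.042 ] r 0.0278
board [[0.675, 0.083], [0.678, -0.051], [0.488, -0.06], [0.483, 0.079]] [0.5812 0.0127 0.022 ]
pad [0.5826 0.0337 0.022 ]
pad px 306.3333333333333 187.13333333333333 15.0 [0.5818 0.0345 0.022 ]
head ((476.0, 212.0), 12.649210929870605) [ 0.4873 -0.3465  0.241 ]
ext foot
```

```bash
cat >> h.py <<'E'
ux=np.array([.871,-.491,0]);uy=np.array([.491,.871,0]);uz=np.array([0,0,1.])
rest=np.array([.557,.2755,.022])
up=-.574*ux+.819*uz
def frame(z,y):
    z=z/np.linalg.norm(z);y=y-z*(y@z);y/=np.linalg.norm(y);return np.c_[np.cross(y,z),y,z]
RC=frame(-up,uy)
def plan(p,Rt=None,frm=None,ret=False):
    o=robot.observe();R=Rn.from_rotvec(o["tcp_rot"]).as_matrix() if frm is None else frm[1]
    p0=o["position"] if frm is None else frm[0]
    d=R.T@(np.array(p)-p0)*1000;n=int(np.ceil(np.linalg.norm(d)/40))
    print("t",round(o["t"],2),"trans mm",d.round(1),"rows",n,"each",(d/max(n,1)).round(1))
    if Rt is not None:
        w=Rn.from_matrix(R.T@Rt).as_rotvec();k=int(np.ceil(np.degrees(np.linalg.norm(w))/7))
        print("then rot",w.round(3),"rows",k,"each",(w/max(k,1)).round(4))
E
python3 - <<'E'
from h import *
plan([.437,.343,.32],RC)
print(RC.round(3))
E
```

```text
t 0.1 trans mm [ 515.3 -832.1  -88.3] rows 25 each [ 20.6 -33.3  -3.5]
then rot [-0.713 -0.301 -2.256] rows 20 each [-0.0356 -0.015  -0.1128]
[[-0.713  0.491  0.5  ]
 [ 0.402  0.871 -0.282]
 [-0.574 -0.    -0.819]]
```

>>> drive_tool(
  steps=[
    [20.6,-33.3,-3.5,0,0,0,1],
    [20.6,-33.3,-3.5,0,0,0,1],
    [20.6,-33.3,-3.5,0,0,0,1],
    [20.6,-33.3,-3.5,0,0,0,1],
    [20.6,-33.3,-3.5,0,0,0,1],
    [20.6,-33.3,-3.5,0,0,0,1],
    [20.6,-33.3,-3.5,0,0,0,1],
    [20.6,-33.3,-3.5,0,0,0,1],
    [20.6,-33.3,-3.5,0,0,0,1],
    [20.6,-33.3,-3.5,0,0,0,1],
    [20.6,-33.3,-3.5,0,0,0,1],
    [20.6,-33.3,-3.5,0,0,0,1],
  ],
)

```text
t: 1.1
position: [0.3, -0.1456, 0.2734]
tcp_rot: [3.11, 0.442, -0.0]
contact_force: [1.2, -0.7, 0.0]
finger_gap: 0.998
grip_force: 0.0
```

>>> drive_tool(
  steps=[
    [20.6,-33.3,-3.5,0,0,0,1],
    [20.6,-33.3,-3.5,0,0,0,1],
    [20.6,-33.3,-3.5,0,0,0,1],
    [20.6,-33.3,-3.5,0,0,0,1],
    [20.6,-33.3,-3.5,0,0,0,1],
    [20.6,-33.3,-3.5,0,0,0,1],
    [20.6,-33.3,-3.5,0,0,0,1],
    [20.6,-33.3,-3.5,0,0,0,1],
    [20.6,-33.3,-3.5,0,0,0,1],
    [20.6,-33.3,-3.5,0,0,0,1],
    [20.6,-33.3,-3.5,0,0,0,1],
    [20.6,-33.3,-3.5,0,0,0,1],
  ],
)

```text
t: 2.1
position: [0.4265, 0.3067, 0.3149]
tcp_rot: [3.11, 0.441, -0.001]
contact_force: [0.9, -1.1, 0.2]
finger_gap: 1.001
grip_force: 0.0
```

>>> drive_tool(
  steps=[
    [0,0,0,-0.0356,-0.015,-0.1128,1],
    [0,0,0,-0.0356,-0.015,-0.1128,1],
    [0,0,0,-0.0356,-0.015,-0.1128,1],
    [0,0,0,-0.0356,-0.015,-0.1128,1],
    [0,0,0,-0.0356,-0.015,-0.1128,1],
    [0,0,0,-0.0356,-0.015,-0.1128,1],
    [0,0,0,-0.0356,-0.015,-0.1128,1],
    [0,0,0,-0.0356,-0.015,-0.1128,1],
    [0,0,0,-0.0356,-0.015,-0.1128,1],
    [0,0,0,-0.0356,-0.015,-0.1128,1],
  ],
)

```text
t: 2.93
position: [0.4263, 0.3052, 0.3149]
tcp_rot: [2.102, 1.825, -0.133]
contact_force: [-0.2, 0.8, 0.1]
finger_gap: 1.001
grip_force: 0.0
```

>>> drive_tool(
  steps=[
    [0,0,0,-0.0356,-0.015,-0.1128,1],
    [0,0,0,-0.0356,-0.015,-0.1128,1],
    [0,0,0,-0.0356,-0.015,-0.1128,1],
    [0,0,0,-0.0356,-0.015,-0.1128,1],
    [0,0,0,-0.0356,-0.015,-0.1128,1],
    [0,0,0,-0.0356,-0.015,-0.1128,1],
    [0,0,0,-0.0356,-0.015,-0.1128,1],
    [0,0,0,-0.0356,-0.015,-0.1128,1],
    [0,0,0,-0.0356,-0.015,-0.1128,1],
    [0,0,0,-0.0356,-0.015,-0.1128,1],
    [0,0,0,0,0,0,1],
    [0,0,0,0,0,0,1],
  ],
)

```text
t: 3.93
position: [0.4261, 0.3047, 0.3153]
tcp_rot: [0.649, 2.458, -0.205]
contact_force: [0.7, 0.5, 0.3]
finger_gap: 0.996
grip_force: 0.0
```

```bash
python3 - <<'E'
from h import *
o=robot.observe();print(o["position"],o["joint_pos"].round(2))
m=robot.camera_model("wrist");im=robot.read_camera("wrist");np.savez("w1.npz",**{k:np.array(v) for k,v in m.items()},im=im)
cv2.imwrite("pics/w1.png",im[:,:,::-1])
for n,X in (("butt",rest+.16*up),("tip",rest),("pot",[.4545,.1615,.042]),("pad",[.582,.034,.022])): print(n,proj(m,X).round(0))
plan(rest+.20*up,RC)
E
```

```text
[0.42611586 0.3047066  0.31531761] [-0.23  0.42 -1.21  1.84  0.94  1.52 -0.63]
butt [362. 124.]
tip [348. 120.]
pot [241. 110.]
pad [237. 184.]
t 3.98 trans mm [ 63.6  38.5 113.7] rows 4 each [15.9  9.6 28.4]
then rot [-0.002  0.    -0.004] rows 1 each [-0.0019  0.0003 -0.0041]
```

View pics/w1.png

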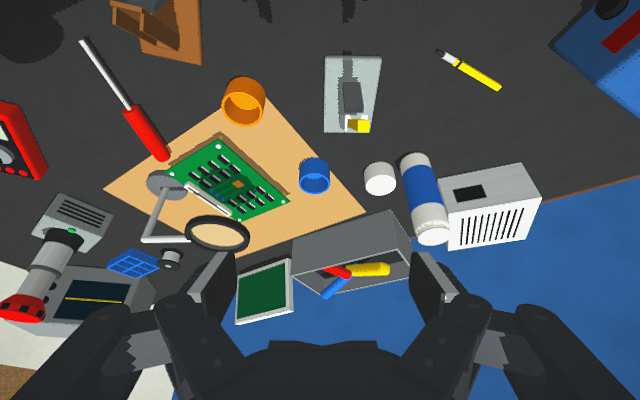

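The wrist view matches the estimates: the butt shows at (362,126) against a projected (362,124), and the pad at (238,185) against (237,184). I'll check the orange pot's rim extent on the same image while advancing to the pre-grasp.

>>> drive_tool(
  steps=[
    [16,9.6,10,0,0,0,1],
    [16,9.6,10,0,0,0,1],
    [16,9.6,10,0,0,0,1],
    [15.6,9.7,10,0,0,0,1],
    [0,0,32,0,0,-0.004,1],
    [0,0,32,0,0,0,1],
    [0,0,0,0,0,0,1],
    [0,0,0,0,0,0,1],
  ],
)

```text
t: 4.65
position: [0.4524, 0.3336, 0.1919]
tcp_rot: [0.646, 2.461, -0.211]
contact_force: [-0.4, 0.2, 0.5]
finger_gap: 0.999
grip_force: 0.0
```

```bash
python3 - <<'E'
from h import *
o=robot.observe();print(o["position"],o["joint_pos"].round(2))
d=np.load("w1.npz");c=[c for c in blobs(d["im"],(5,150,60),(20,255,255)) if cv2.pointPolygonTest(c,(243,85),True)>-25][0].reshape(-1,2)
print("mask",c.min(0),c.max(0))
for p in((.4545,.1615),(.4525,.160),(.4565,.163)):
    q=np.array([proj(d,[p[0]+.028*np.cos(a),p[1]+.028*np.sin(a),z]) for a in np.linspace(0,6.28,60) for z in(0,.042)]);print(p,q.min(0).round(1),q.max(0).round(1))
plan(rest+.20*up,RC)
m=robot.camera_model("wrist");im=robot.read_camera("wrist");cv2.imwrite("pics/w2.png",im[:,:,::-1])
for n,X in (("butt",rest+.16*up),("tip",rest)): print(n,proj(m,X).round(1))
for c in blobs(im,(20,120,110),(32,255,255)): r=cv2.boundingRect(c);print("y",r)
E
```

```text
[0.45243706 0.33355913 0.19190965] [-0.37  0.62 -1.08  1.91  1.11  1.45 -0.84]
mask [221  76] [265 126]
(0.4545, 0.1615) [219.7  74.3] [265.2 126.3]
(0.4525, 0.16) [217.8  73.6] [263.5 125.7]
(0.4565, 0.163) [221.6  75. ] [266.9 126.9]
t 4.65 trans mm [-0.4  0.8  7.8] rows 1 each [-0.4  0.8  7.8]
then rot [-0.005 -0.     0.001] rows 1 each [-0.0053 -0.0003  0.0014]
butt [322.7 224.5]
tip [323.2 177.1]
y (160, 151, 52, 35)
y (460, 109, 56, 36)
y (317, 196, 18, 39)
y (331, 318, 49, 18)
y (453, 105, 10, 13)
y (169, 187, 8, 10)
```

```bash
python3 - <<'E'
from h import *
m=robot.camera_model("wrist");X=rest+.155*up
print(proj(m,X),proj(m,X+.002*uy))
o=robot.observe();R=Rn.from_rotvec(o["tcp_rot"]).as_matrix();print(proj(m,o["position"]),proj(m,o["position"]+R[:,2]*.04))
plan(rest+.108*up,RC)
E
```

```text
[321.29990683 221.3798151 ] [324.12218775 221.38595258]
[321.03041536 255.89758587] [321.27481119 228.06278847]
t 4.7 trans mm [-7.000e-01  1.000e-01  1.015e+02] rows 3 each [-0.2  0.  33.8]
then rot [-0.002 -0.001  0.002] rows 1 each [-0.0023 -0.0006  0.0018]
```

>>> drive_tool(
  steps=[
    [0,3,12,0,0,0,1],
    [0,0,25,0,0,0,1],
    [0,0,25,0,0,0,1],
    [0,0,25,0,0,0,1],
    [0,0,13,0,0,0,1],
    [0,0,0,0,0,0,1],
    [0,0,0,0,0,0,1],
  ],
)

```text
t: 5.28
position: [0.503, 0.3098, 0.112]
tcp_rot: [0.641, 2.461, -0.206]
contact_force: [0.3, 0.2, 0.2]
finger_gap: 0.995
grip_force: 0.0
```

```bash
python3 - <<'E'
from h import *
o=robot.observe();print(o["position"],o["contact_force"],o["joint_pos"].round(2))
im=robot.read_camera("wrist");cv2.imwrite("pics/w3.png",im[:,:,::-1])
plan(rest+.003*uy+.108*up,RC)
E
```

```text
[0.50303496 0.30975357 0.11197591] [0.30630615 0.17341914 0.23724265] [-0.33  0.74 -1.    1.96  1.27  1.35 -0.9 ]
t 5.33 trans mm [-0.7 -0.9  3.3] rows 1 each [-0.7 -0.9  3.3]
then rot [ 0.001 -0.     0.004] rows 1 each [ 0.0013 -0.0001  0.0039]
```

View pics/w3.png

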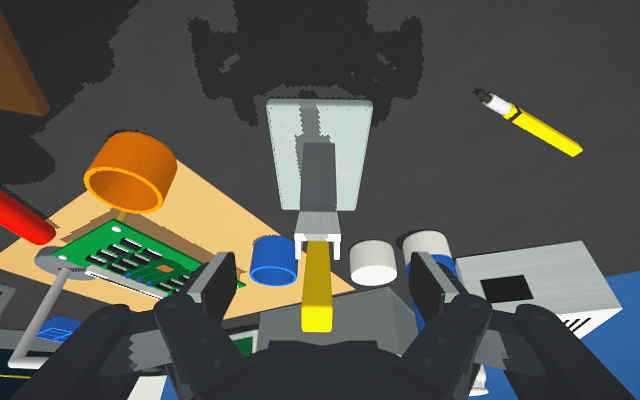

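The brush lies centred between the open fingers: axis at x≈317, butt at (317,325), channel mouth at (318,240). Closing.

>>> drive_tool(
  steps=[
    [0,-1,3,0,0,0,1],
    [0,0,0,0,0,0,0.3],
    [0,0,0,0,0,0,-1],
    [0,0,0,0,0,0,-1],
    [0,0,0,0,0,0,-1],
    [0,0,0,0,0,0,-1],
    [0,0,0,0,0,0,-1],
    [0,0,0,0,0,0,-1],
    [0,0,0,0,0,0,-1],
    [0,0,0,0,0,0,-1],
    [0,0,0,0,0,0,-1],
    [0,0,0,0,0,0,-1],
  ],
)

```text
t: 6.33
position: [0.5042, 0.3076, 0.1094]
tcp_rot: [0.64, 2.461, -0.206]
contact_force: [-2.0, -0.2, 2.7]
finger_gap: 0.13
grip_force: 58.3
```

```bash
python3 - <<'E'
from h import *
o=robot.observe();print(o["position"].tolist(),o["tcp_rot"].tolist(),o["contact_force"],o["finger_gap"],o["grip_force"])
np.savez("grasp.npz",p=o["position"],r=o["tcp_rot"])
m=robot.camera_model("wrist");im=robot.read_camera("wrist");cv2.imwrite("pics/w4.png",im[:,:,::-1])
R=Rn.from_rotvec(o["tcp_rot"]).as_matrix()
print("along",(o["position"]-rest)@up,(o["position"]-rest)@uy,(o["position"]-rest)@np.cross(uy,-up))
for c in blobs(im,(20,120,80),(32,255,255)): print(cv2.boundingRect(c))
for a in(-.03,-.045,-.055): print(a,proj(m,o["position"]+R[:,2]*a).round(1),proj(m,o["position"]+R[:,2]*a-R[:,0]*.006).round(1))
E
```

```text
[0.5042039662101991, 0.3076353695780639, 0.1093863474048581] [0.6402488071286931, 2.4606914310725196, -0.20586931206202821] [-1.96607978 -0.15259311  2.66417457] 0.12970226489456627 58.3446729183197
along 0.10702184655158896 0.002067054311701408 0.00043874294481749176
(0, 162, 279, 128)
(307, 243, 32, 95)
(62, 280, 131, 40)
(516, 108, 71, 50)
(507, 102, 15, 18)
(0, 375, 50, 6)
-0.03 [320.7 287.7] [320.7 299.6]
-0.045 [320.5 309.5] [320.5 322.5]
-0.055 [320.4 327.4] [320.4 341.2]
```

```bash
cat >> h.py <<'E'
L=.107
RV=frame(-uz,uy)
def cur():
    o=robot.observe();return o["position"],Rn.from_rotvec(o["tcp_rot"]).as_matrix()
def tip():
    p,R=cur();return p+R[:,2]*L
E
python3 - <<'E'
from h import *
p,R=cur();print("tip",tip(), "world up in tool",(R.T@uz).round(3))
p1=p-R[:,0]*.05+uz*.08
plan([.455,.162,.09+L],RV,(p1,R)); 
E
```

```text
tip [0.55770498 0.27745391 0.02178831] world up in tool [-0.574 -0.003 -0.819]
t 6.38 trans mm [  22.8 -151.2   10.3] rows 4 each [  5.7 -37.8   2.6]
then rot [-0.002  0.612  0.004] rows 6 each [-0.0003  0.102   0.0007]
```

>>> drive_tool(
  steps=[
    [-8,0,0,0,0,0,-1],
    [-14,0,0,0,0,0,-1],
    [-14,0,0,0,0,0,-1],
    [-14,0,0,0,0,0,-1],
    [0,0,0,0,0,0,-1],
    [0,0,0,0,0,0,-1],
  ],
)

```text
t: 6.88
position: [0.5405, 0.287, 0.1381]
tcp_rot: [0.643, 2.46, -0.206]
contact_force: [-0.5, 0.2, -0.3]
finger_gap: 0.135
grip_force: 58.3
```

>>> drive_tool(
  steps=[
    [-23,0,-33,0,0,0,-1],
    [-23,0,-33,0,0,0,-1],
    [0,0,0,0,0.102,0,-1],
    [0,0,0,0,0.102,0,-1],
    [0,0,0,0,0.102,0,-1],
    [0,0,0,0,0.102,0,-1],
    [0,0,0,0,0.102,0,-1],
    [0,0,0,0,0.102,0,-1],
    [0,0,0,0,0,0,-1],
    [0,0,0,0,0,0,-1],
  ],
)

```text
t: 7.72
position: [0.5407, 0.2869, 0.2171]
tcp_rot: [-0.797, -3.036, 0.006]
contact_force: [0.2, -0.1, -0.7]
finger_gap: 0.132
grip_force: 58.4
```

```bash
python3 - <<'E'
from h import *
print(robot.observe()["joint_pos"].round(2),tip(),robot.observe()["finger_gap"])
plan([.455,.162,.075+L],RV)
E
```

```text
[ 0.13  0.73 -1.21  1.56  0.69  1.35 -0.09] [0.54030388 0.28656696 0.11005805] 0.13206883017922516
t 7.72 trans mm [  13.2 -150.7   35.7] rows 4 each [  3.3 -37.7   8.9]
then rot [-0.004 -0.001  0.   ] rows 1 each [-0.0041 -0.0015  0.    ]
```

>>> drive_tool(
  steps=[
    [3.3,-37.7,5,0,0,0,-1],
    [3.3,-37.7,5,0,0,0,-1],
    [3.3,-37.7,8,0,0,0,-1],
    [3.3,-37.6,8,0,0,0,-1],
    [0,0,8,0,0,0,-1],
    [0,0,0,0,0,0,-1],
    [0,0,0,0,0,0,-1],
  ],
)

```text
t: 8.3
position: [0.4539, 0.1634, 0.1849]
tcp_rot: [-0.789, -3.041, 0.006]
contact_force: [-0.4, 0.9, 0.7]
finger_gap: 0.137
grip_force: 58.8
```

```bash
python3 - <<'E'
from h import *
T=tip();p,R=cur();print(T,robot.observe()["joint_pos"].round(2))
o=np.zeros((400,800,3),np.uint8)
for i,(n,f) in enumerate((("top",8),("side",8))):
    m=robot.camera_model(n);im=robot.read_camera(n);cv2.imwrite(f"pics/{n}5.png",im[:,:,::-1])
    a=proj(m,T);b=proj(m,T-R[:,2]*.04);x,y=np.round(a).astype(int)-25;print(n,a,b,(x,y))
    o[:,400*i:400*i+400]=cv2.resize(im[y:y+50,x:x+50],(400,400),interpolation=2)[:,:,::-1]
cv2.imwrite("pics/c5.png",o)
plan([.455,.162,.015+L],RV)
E
```

```text
[0.45382021 0.16306424 0.07792954] [ 0.43  0.54 -1.23  1.91  0.58  1.11  0.03]
top [254.75921221 232.07865099] [252.85852386 230.42842004] (np.int64(230), np.int64(207))
side [338.69654825 276.75830943] [339.13968517 265.91506545] (np.int64(314), np.int64(252))
t 8.4 trans mm [-1.5 -2.1 63.5] rows 2 each [-0.8 -1.1 31.7]
then rot [-0.002  0.     0.006] rows 1 each [-0.0015  0.0002  0.0059]
```

View pics/c5.png

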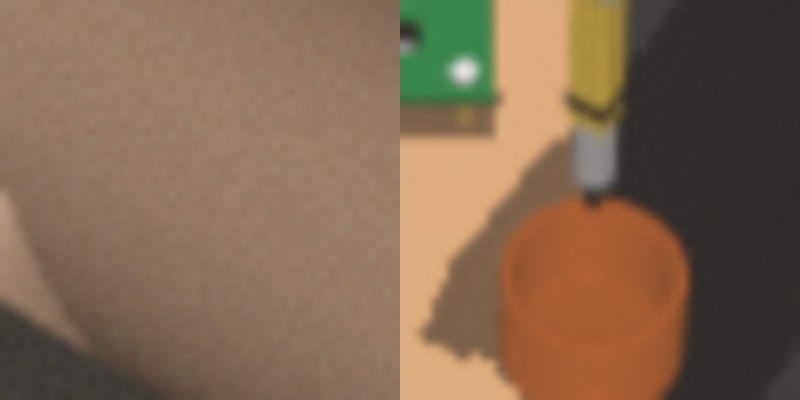

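The side view shows the tuft tip at px (338,277.6) against a predicted (338.7,276.8), centred above the orange mouth at (338,286). Dipping.

>>> drive_tool(
  steps=[
    [-1.5,-2,16,0,0,0,-1],
    [0,0,16,0,0,0,-1],
    [0,0,16,0,0,0,-1],
    [0,0,14,0,0,0,-1],
    [0,0,0,0,0,0,-1],
    [0,0,0,0,0,0,-1],
    [0,0,0,0,0,0,-1],
  ],
)

```text
t: 8.98
position: [0.4553, 0.1613, 0.1236]
tcp_rot: [-0.791, -3.04, 0.003]
contact_force: [0.3, -0.2, -0.2]
finger_gap: 0.129
grip_force: 58.8
```

```bash
python3 - <<'E'
from h import *
print(tip(),robot.observe()["joint_pos"].round(2),robot.observe()["contact_force"])
E
```

```text
[0.45517771 0.16113635 0.01659309] [ 0.37  0.61 -1.15  1.98  0.67  1.   -0.04] [ 0.25713476 -0.24613054 -0.21806535]
```

>>> drive_tool(
  steps=[
    [0,0,3,0,0,0,-1],
    [0,0,0,0,0,0,-1],
    [0,0,0,0,0,0,-1],
    [0,0,-20,0,0,0,-1],
    [0,0,-30,0,0,0,-1],
    [0,0,-30,0,0,0,-1],
    [0,0,-20,0,0,0,-1],
    [0,0,0,0,0,0,-1],
  ],
)

```text
t: 9.65
position: [0.4568, 0.1621, 0.2241]
tcp_rot: [0.791, 3.036, 0.002]
contact_force: [0.5, 0.0, 0.2]
finger_gap: 0.129
grip_force: 58.8
```

```bash
cat >> h.py <<'E'
pad=np.array([.5815,.034,.022]);bb=np.array([-.025,1,0]);upP=.574*bb+.819*uz;upP/=np.linalg.norm(upP)
RP=frame(-upP,np.array([1,.025,0]))
E
python3 - <<'E'
from h import *
print(robot.observe()["joint_pos"].round(2),tip())
plan(pad+(L+.08)*upP+[0,0,.03],RP)
E
```

```text
[ 0.45  0.47 -1.22  1.85  0.49  1.16  0.12] [0.45722221 0.16212857 0.11710602]
t 9.65 trans mm [-116.6   41.4   19.5] rows 4 each [-29.2  10.3   4.9]
then rot [ 0.32  -0.553  1.001] rows 10 each [ 0.032  -0.0553  0.1001]
```

>>> drive_tool(
  steps=[
    [-29.2,10.3,4.9,0,0,0,-1],
    [-29.2,10.3,4.9,0,0,0,-1],
    [-29.2,10.3,4.9,0,0,0,-1],
    [-29,10.4,4.8,0,0,0,-1],
    [0,0,0,0.032,-0.0553,0.1001,-1],
    [0,0,0,0.032,-0.0553,0.1001,-1],
    [0,0,0,0.032,-0.0553,0.1001,-1],
    [0,0,0,0.032,-0.0553,0.1001,-1],
    [0,0,0,0.032,-0.0553,0.1001,-1],
    [0,0,0,0,0,0,-1],
  ],
)

```text
t: 10.48
position: [0.5757, 0.1428, 0.1997]
tcp_rot: [1.407, 2.533, -0.33]
contact_force: [0.4, 1.1, -0.4]
finger_gap: 0.134
grip_force: 58.8
```

>>> drive_tool(
  steps=[
    [0,0,0,0.032,-0.0553,0.1001,-1],
    [0,0,0,0.032,-0.0553,0.1001,-1],
    [0,0,0,0.032,-0.0553,0.1001,-1],
    [0,0,0,0.032,-0.0553,0.1001,-1],
    [0,0,0,0.032,-0.0553,0.1001,-1],
    [0,0,0,0,0,0,-1],
    [0,0,0,0,0,0,-1],
  ],
)

```text
t: 11.07
position: [0.5771, 0.1397, 0.1989]
tcp_rot: [1.841, 1.903, -0.592]
contact_force: [-0.2, -0.1, 0.3]
finger_gap: 0.132
grip_force: 58.8
```

```bash
python3 - <<'E'
from h import *
print(robot.observe()["joint_pos"].round(2),tip(),robot.observe()["finger_gap"])
plan(pad+(L+.05)*upP,RP)
E
```

```text
[-0.25  0.68 -0.62  1.52  0.77  1.6  -1.02] [0.57804641 0.07822227 0.11132554] 0.1319451081560353
t 11.07 trans mm [15.   2.2 48.6] rows 2 each [ 7.5  1.1 24.3]
then rot [-0.006  0.     0.01 ] rows 1 each [-0.0057  0.0004  0.0097]
```

>>> drive_tool(
  steps=[
    [7.5,1.1,8,0,0,0,-1],
    [7.5,1.1,13,0,0,0.01,-1],
    [0,0,14,0,0,0,-1],
    [0,0,14,0,0,0,-1],
    [0,0,0,0,0,0,-1],
    [0,0,0,0,0,0,-1],
  ],
)

```text
t: 11.57
position: [0.579, 0.1217, 0.1507]
tcp_rot: [1.854, 1.884, -0.591]
contact_force: [0.8, -0.1, 0.6]
finger_gap: 0.132
grip_force: 58.8
```

```bash
python3 - <<'E'
from h import *
T=tip();p,R=cur();print(T,robot.observe()["contact_force"])
o=np.zeros((400,800,3),np.uint8)
for i,(n,h) in enumerate((("wrist",100),("side",30))):
    m=robot.camera_model(n);im=robot.read_camera(n);cv2.imwrite(f"pics/{n}6.png",im[:,:,::-1])
    a=proj(m,T);b=proj(m,pad);x,y=np.clip(np.round((a+b)/2).astype(int)-h,0,[640-2*h,400-2*h]);print(n,a,b,(x,y))
    o[:,400*i:400*i+400]=cv2.resize(im[y:y+2*h,x:x+2*h],(400,400),interpolation=2)[:,:,::-1]
cv2.imwrite("pics/c6.png",o)
plan(pad+(L+.0)*upP,RP)
E
```

```text
[0.57978769 0.05995843 0.06330899] [ 0.76959409 -0.09397174  0.63551457]
wrist [321.04604151 200.73709231] [322.5865444  185.14641621] (np.int64(222), np.int64(93))
side [288.27348374 246.13120748] [289.33648279 249.06001442] (np.int64(259), np.int64(218))
t 11.67 trans mm [ 1.2  0.  50.7] rows 2 each [ 0.6  0.  25.4]
then rot [-0.005  0.002 -0.007] rows 1 each [-0.0048  0.0018 -0.0068]
```

View pics/c6.png

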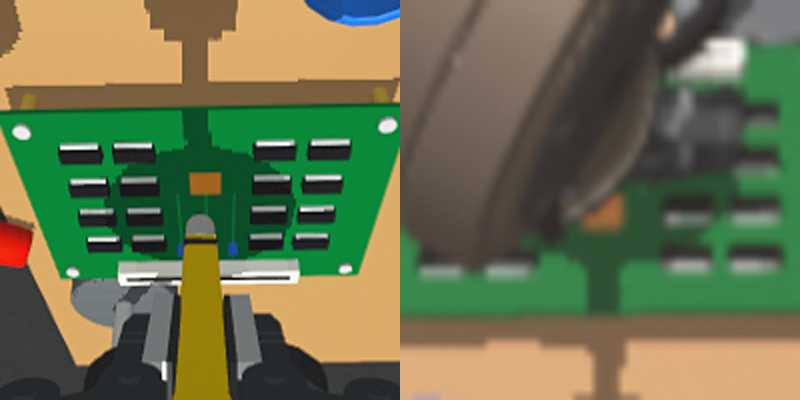

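The wrist view shows the pad at px (324.5,184.5) against a predicted (322.6,185.1), with the brush in line; I'll nudge about 1 mm to +x. The tip is below the lens rim, with the path clear.

>>> drive_tool(
  steps=[
    [-0.5,1,14,0,0,0,-1],
    [0,0,14,0,0,0,-1],
    [0,0,12,0,0,0,-1],
    [0,0,3,0,0,0,-1],
    [0,0,0,0,0,0,-1],
    [0,0,0,0,0,0,-1],
    [0,0,0,0,0,0,-1],
  ],
)

```text
t: 12.25
position: [0.5809, 0.099, 0.1169]
tcp_rot: [1.853, 1.885, -0.586]
contact_force: [0.2, -0.1, -1.2]
finger_gap: 0.131
grip_force: 58.8
```

```bash
python3 - <<'E'
from h import *
print(tip(),robot.observe()["contact_force"])
plan(pad+[.0008,.001,0]+(L+.0)*upP,RP)
E
```

```text
[0.58193725 0.03744884 0.0293857 ] [ 0.17717171 -0.08696039 -1.17732129]
t 12.25 trans mm [ 2.1 -0.2  7.5] rows 1 each [ 2.1 -0.2  7.5]
then rot [-0.004  0.002 -0.007] rows 1 each [-0.0044  0.0017 -0.0066]
```

>>> drive_tool(
  steps=[
    [1.5,0,2.5,0,0,0,-1],
    [0.6,0,2,0,0,0,-1],
    [0,0,0,0,0,0,-1],
    [0,0,0,0,0,0,-1],
  ],
)

```text
t: 12.58
position: [0.5807, 0.0977, 0.1117]
tcp_rot: [1.853, 1.885, -0.588]
contact_force: [-0.5, -0.0, 0.1]
finger_gap: 0.133
grip_force: 58.8
```

>>> drive_tool(
  steps=[
    [0,0,1,0,0,0,-1],
    [0,0,0,0,0,0,-1],
    [0,0,0,0,0,0,-1],
  ],
)

```text
t: 12.83
position: [0.5808, 0.097, 0.111]
tcp_rot: [1.853, 1.884, -0.587]
contact_force: [0.1, -0.1, -0.9]
finger_gap: 0.129
grip_force: 58.8
```

>>> drive_tool(
  steps=[
    [0,0,1,0,0,0,-1],
    [0,0,0,0,0,0,-1],
    [0,0,0,0,0,0,-1],
  ],
)

```text
t: 13.08
position: [0.5809, 0.0965, 0.1102]
tcp_rot: [1.853, 1.884, -0.587]
contact_force: [-0.6, 0.4, 1.0]
finger_gap: 0.127
grip_force: 59.0
```

```bash
python3 - <<'E'
from h import *
print(tip(),robot.observe()["contact_force"])
E
```

```text
[0.58190547 0.03485825 0.02277145] [-0.64633096  0.36348967  1.01192262]
```

>>> drive_tool(
  steps=[
    [0.5,0,0.8,0,0,0,-1],
    [0,0,0,0,0,0,-1],
    [0,0,0,0,0,0,-1],
  ],
)

```text
t: 13.33
position: [0.5809, 0.0967, 0.1096]
tcp_rot: [1.853, 1.884, -0.587]
contact_force: [0.6, 2.4, 4.6]
finger_gap: 0.131
grip_force: 59.7
```

>>> drive_tool(
  steps=[
    [0.5,0,0.8,0,0,0,-1],
    [0,0,0,0,0,0,-1],
    [0,0,0,0,0,0,-1],
  ],
)

```text
t: 13.58
position: [0.581, 0.0969, 0.1091]
tcp_rot: [1.853, 1.884, -0.586]
contact_force: [-1.9, 3.6, 8.3]
finger_gap: 0.129
grip_force: 60.3
```

Contact made with a light force (about 8 N). Retreating along the brush's axis.

>>> drive_tool(
  steps=[
    [0,0,-15,0,0,0,-1],
    [0,0,-25,0,0,0,-1],
    [0,0,-30,0,0,0,-1],
    [-10,0,-30,0,0,0,-1],
    [-20,0,-30,0,0,0,-1],
    [0,0,0,0,0,0,-1],
    [0,0,0,0,0,0,-1],
  ],
)

```text
t: 14.17
position: [0.5805, 0.1482, 0.2341]
tcp_rot: [1.854, 1.884, -0.581]
contact_force: [0.2, -0.0, -1.8]
finger_gap: 0.134
grip_force: 58.8
```

```bash
python3 - <<'E'
from h import *
print(robot.observe()["position"],robot.observe()["joint_pos"].round(2),tip(),robot.observe()["finger_gap"])
g=np.load("grasp.npz");RG=Rn.from_rotvec(g["r"]).as_matrix();pl=g["p"]-RG[:,0]*.05
print(pl+[0,0,.08]); plan(pl+[0,0,.08],RG)
E
```

```text
[0.58048062 0.14819562 0.2340881 ] [-0.26  0.66 -0.63  1.47  0.75  1.66 -1.  ] [0.58183526 0.08682579 0.14644731] 0.13423695222691198
[0.53996714 0.28772289 0.21810025]
t 14.17 trans mm [123.9 -38.2 -67.4] rows 4 each [ 31.   -9.5 -16.9]
then rot [-0.594 -0.    -0.858] rows 9 each [-0.0661 -0.     -0.0953]
```

>>> drive_tool(
  steps=[
    [31,-9.5,-17,0,0,0,-1],
    [31,-9.5,-17,0,0,0,-1],
    [31,-9.5,-17,0,0,0,-1],
    [31,-9.7,-16.4,0,0,0,-1],
    [0,0,0,-0.066,0,-0.0953,-1],
    [0,0,0,-0.066,0,-0.0953,-1],
    [0,0,0,-0.066,0,-0.0953,-1],
    [0,0,0,-0.066,0,-0.0953,-1],
    [0,0,0,-0.066,0,-0.0953,-1],
    [0,0,0,-0.066,0,-0.0953,-1],
    [0,0,0,-0.066,0,-0.0953,-1],
    [0,0,0,-0.066,0,-0.0953,-1],
  ],
)

```text
t: 15.17
position: [0.5385, 0.2863, 0.2143]
tcp_rot: [0.775, 2.431, -0.256]
contact_force: [0.4, -0.0, 0.1]
finger_gap: 0.131
grip_force: 58.8
```

>>> drive_tool(
  steps=[
    [0,0,0,-0.066,0,-0.0953,-1],
    [0,0,0,0,0,0,-1],
    [0,0,0,0,0,0,-1],
    [0,0,0,0,0,0,-1],
  ],
)

```text
t: 15.5
position: [0.5397, 0.2859, 0.2151]
tcp_rot: [0.646, 2.463, -0.213]
contact_force: [0.0, -0.4, -0.6]
finger_gap: 0.128
grip_force: 58.7
```

```bash
python3 - <<'E'
from h import *
print(robot.observe()["joint_pos"].round(2),tip())
g=np.load("grasp.npz");RG=Rn.from_rotvec(g["r"]).as_matrix();pl=g["p"]-RG[:,0]*.05
plan(pl,RG)
E
```

```text
[-0.3   0.52 -0.87  1.85  1.08  1.27 -0.58] [0.59268724 0.25515796 0.12739726]
t 15.5 trans mm [44.6  2.3 62.8] rows 2 each [22.3  1.1 31.4]
then rot [-0.006 -0.003 -0.002] rows 1 each [-0.0065 -0.0025 -0.0016]
```

>>> drive_tool(
  steps=[
    [15,1,21,-0.0065,0,0,-1],
    [15,1.2,21,0,0,0,-1],
    [14.6,0,20,0,0,0,-1],
    [0,0,0,0,0,0,-1],
    [0,0,0,0,0,0,-1],
    [0,0,0,0,0,0,-1],
  ],
)

```text
t: 16.0
position: [0.5398, 0.2894, 0.1399]
tcp_rot: [0.639, 2.463, -0.202]
contact_force: [0.1, 0.6, 0.1]
finger_gap: 0.13
grip_force: 58.8
```

```bash
python3 - <<'E'
from h import *
o=robot.observe();print(o["contact_force"])
g=np.load("grasp.npz");RG=Rn.from_rotvec(g["r"]).as_matrix();plan(g["p"],RG)
E
```

```text
[0.09338261 0.56070424 0.10883507]
t 16.0 trans mm [50.2 -1.4  2.2] rows 2 each [25.1 -0.7  1.1]
then rot [ 0.003 -0.002  0.001] rows 1 each [ 0.0028 -0.0022  0.0007]
```

>>> drive_tool(
  steps=[
    [10,-1,0.5,0,0,0,-1],
    [12,0,0.5,0,0,0,-1],
    [12,0,0,0,0,0,-1],
    [10,0,0,0,0,0,-1],
    [0,0,0,0,0,0,-1],
    [0,0,0,0,0,0,-1],
  ],
)

```text
t: 16.5
position: [0.5081, 0.3054, 0.1139]
tcp_rot: [0.637, 2.463, -0.202]
contact_force: [0.2, -0.1, -0.4]
finger_gap: 0.132
grip_force: 58.8
```

```bash
python3 - <<'E'
from h import *
o=robot.observe();print(o["contact_force"])
g=np.load("grasp.npz");RG=Rn.from_rotvec(g["r"]).as_matrix();plan(g["p"],RG)
E
```

```text
[ 0.15526478 -0.14327081 -0.35716873]
t 16.5 trans mm [6.2 0.  1.2] rows 1 each [6.2 0.  1.2]
then rot [ 0.004 -0.002  0.002] rows 1 each [ 0.0036 -0.0017  0.0018]
```

>>> drive_tool(
  steps=[
    [3,0,0,0.003,-0.002,0,-1],
    [2.5,0,0,0,0,0,-1],
    [0,0,0.5,0,0,0,-1],
    [0,0,0,0,0,0,-1],
    [0,0,0,0,0,0,-1],
  ],
)

```text
t: 16.92
position: [0.5042, 0.307, 0.1097]
tcp_rot: [0.638, 2.462, -0.207]
contact_force: [-1.7, 0.8, 1.7]
finger_gap: 0.133
grip_force: 59.1
```

```bash
python3 - <<'E'
from h import *
o=robot.observe();print(o["contact_force"])
g=np.load("grasp.npz");RG=Rn.from_rotvec(g["r"]).as_matrix();plan(g["p"],RG)
E
```

```text
[-1.69049618  0.84744388  1.69172473]
t 16.92 trans mm [0.5 0.6 0. ] rows 1 each [0.5 0.6 0. ]
then rot [-0.    -0.     0.002] rows 1 each [-0.0002 -0.0002  0.0017]
```

Back at the recorded pose with light contact; releasing and withdrawing along the axis.

>>> drive_tool(
  steps=[
    [0.3,0,0,0,0,0,-0.4],
    [0,0,0,0,0,0,0.4],
    [0,0,0,0,0,0,0.6],
    [0,0,0,0,0,0,0.6],
    [0,0,0,0,0,0,0.6],
    [0,0,0,0,0,0,0.6],
    [0,0,-25,0,0,0,0.6],
    [0,0,-35,0,0,0,0.6],
    [0,0,-35,0,0,0,0.6],
    [0,0,-35,0,0,0,0.6],
    [0,0,0,0,0,0,0.6],
    [0,0,0,0,0,0,0.6],
  ],
)

```text
t: 17.92
position: [0.4385, 0.3453, 0.2174]
tcp_rot: [0.637, 2.461, -0.202]
contact_force: [-0.8, 0.3, 0.1]
finger_gap: 0.797
grip_force: 0.0
```

```bash
python3 - <<'E'
from h import *
T=tip();p,R=cur();print(p,robot.observe()["joint_pos"].round(2))
o=np.zeros((500,800,3),np.uint8)
im=robot.read_camera("wrist");m=robot.camera_model("wrist")
a=im[0:400,160:480];o[:500,:400]=cv2.resize(a,(400,500))[:,:,::-1]
im=robot.read_camera("side");o[:400,400:]=cv2.resize(im[290:370,260:340],(400,400),interpolation=2)[:,:,::-1]
cv2.imwrite("pics/c7.png",o)
im=robot.read_camera("top");m=robot.camera_model("top");cv2.imwrite("pics/top7.png",im[:,:,::-1])
q=cv2.inRange(im,(130,0,0),(255,90,90));z=np.zeros_like(q);cv2.circle(z,(484,210),26,255,-1);q&=z
cs,_=cv2.findContours(q,0,1);c=max(cs,key=cv2.contourArea);print(cv2.boundingRect(c),cv2.contourArea(c));e=cv2.fitEllipse(c);print("head",np.round(e[0],1),np.round(e[1],1),onz(m,e[0],.241).round(4))
print("box rect",onz(m,(461.7,219.6),.062).round(3))
E
```

```text
[0.43848042 0.34532148 0.21743126] [-0.49  0.51 -0.92  1.89  1.    1.37 -0.76]
(468, 194, 34, 33) 822.0
head [484.8 209.9] [31.8 33.1] [ 0.4922 -0.3663  0.241 ]
box rect [ 0.493 -0.368  0.062]
```

View pics/c7.png

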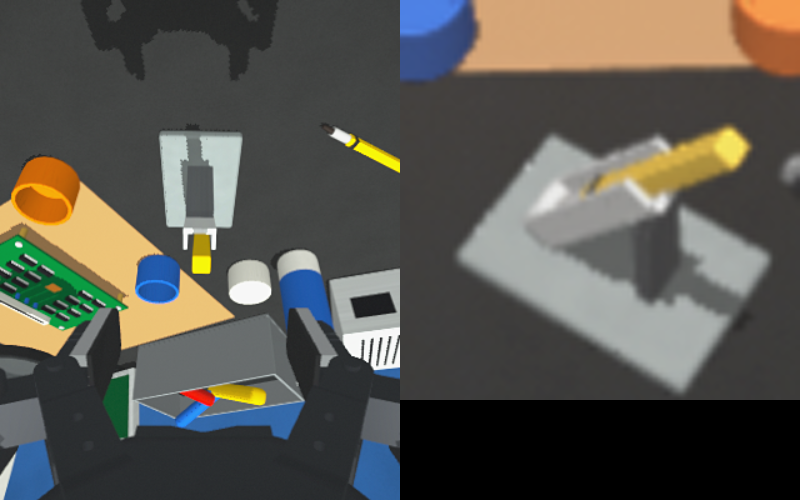

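The brush lies fully in the channel: butt at side px (327,319), the same as before. The pots are unmoved. Next is the intake, at (0.492,-0.366), which agrees with the box centre (0.493,-0.368).

```bash
python3 - <<'E'
from h import *
a=np.radians(-36.6);RX=frame(-uz,np.array([np.cos(a),np.sin(a),0]))
P1=np.array([.45,.30,.38]);plan(P1,RX); plan([.4925,-.367,.30],RX,(P1,RX))
E
```

```text
t 18.07 trans mm [-119.2  -32.9 -118. ] rows 5 each [-23.8  -6.6 -23.6]
then rot [0.514 0.461 1.642] rows 15 each [0.0343 0.0307 0.1095]
t 18.07 trans mm [-510.1  431.8   80. ] rows 17 each [-30.   25.4   4.7]
then rot [0. 0. 0.] rows 0 each [0. 0. 0.]
```

>>> drive_tool(
  steps=[
    [-23.8,-6.6,-23.6,0,0,0,0],
    [-23.8,-6.6,-23.6,0,0,0,-1],
    [-23.8,-6.6,-23.6,0,0,0,-1],
    [-23.8,-6.6,-23.6,0,0,0,-1],
    [-23.8,-6.6,-23.6,0,0,0,-1],
    [0,0,0,0.0343,0.0307,0.1095,-1],
    [0,0,0,0.0343,0.0307,0.1095,-1],
    [0,0,0,0.0343,0.0307,0.1095,-1],
    [0,0,0,0.0343,0.0307,0.1095,-1],
    [0,0,0,0.0343,0.0307,0.1095,-1],
    [0,0,0,0.0343,0.0307,0.1095,-1],
    [0,0,0,0.0343,0.0307,0.1095,-1],
  ],
)

```text
t: 19.07
position: [0.45, 0.3, 0.3792]
tcp_rot: [1.726, 2.202, -0.133]
contact_force: [-1.0, 0.2, -0.1]
finger_gap: 0.001
grip_force: 0.0
```

>>> drive_tool(
  steps=[
    [0,0,0,0.0343,0.0307,0.1095,-1],
    [0,0,0,0.0343,0.0307,0.1095,-1],
    [0,0,0,0.0343,0.0307,0.1095,-1],
    [0,0,0,0.0343,0.0307,0.1095,-1],
    [0,0,0,0.0343,0.0307,0.1095,-1],
    [0,0,0,0.0343,0.0307,0.1095,-1],
    [0,0,0,0.0343,0.0307,0.1095,-1],
    [0,0,0,0.0343,0.0307,0.1095,-1],
    [0,0,0,0,0,0,-1],
    [0,0,0,0,0,0,-1],
  ],
)

```text
t: 19.9
position: [0.45, 0.2992, 0.3797]
tcp_rot: [2.805, 1.413, -0.002]
contact_force: [-0.3, 0.8, 0.1]
finger_gap: 0.001
grip_force: 0.0
```

```bash
python3 - <<'E'
from h import *
a=np.radians(-36.6);RX=frame(-uz,np.array([np.cos(a),np.sin(a),0]))
print(cur()[0],robot.observe()["joint_pos"].round(2));plan([.4925,-.367,.30],RX)
E
```

```text
[0.45000063 0.2991825  0.37974672] [-0.13  0.3  -0.74  1.48  0.2   1.44 -1.51]
t 19.9 trans mm [-509.9  430.7   80.4] rows 17 each [-30.   25.3   4.7]
then rot [0.    0.001 0.001] rows 1 each [0.     0.0013 0.0011]
```

>>> drive_tool(
  steps=[
    [-30,25.3,3,0,0,0,-1],
    [-30,25.3,3,0,0,0,-1],
    [-30,25.3,3,0,0,0,-1],
    [-30,25.3,3,0,0,0,-1],
    [-30,25.3,3,0,0,0,-1],
    [-30,25.3,3,0,0,0,-1],
    [-30,25.3,3,0,0,0,-1],
    [-30,25.3,3,0,0,0,-1],
    [-30,25.3,3,0,0,0,-1],
  ],
)

```text
t: 20.65
position: [0.4708, -0.0531, 0.3527]
tcp_rot: [-2.802, -1.42, 0.002]
contact_force: [0.9, -0.4, 0.4]
finger_gap: 0.002
grip_force: 0.0
```

>>> drive_tool(
  steps=[
    [-30,25.3,5,0,0,0,-1],
    [-30,25.3,5,0,0,0,-1],
    [-30,25.3,5,0,0,0,-1],
    [-30,25.3,5,0,0,0,-1],
    [-30,25.3,5,0,0,0,-1],
    [-30,25.3,5,0,0,0,-1],
    [-30,25.3,5,0,0,0,-1],
    [-30,25.3,5,0,0,0,-1],
    [0,0,0,0,0,0,-1],
    [0,0,0,0,0,0,-1],
    [0,0,0,0,0,0,-1],
  ],
)

```text
t: 21.57
position: [0.4914, -0.3638, 0.3117]
tcp_rot: [-2.8, -1.416, 0.0]
contact_force: [1.5, -0.1, 0.7]
finger_gap: -0.001
grip_force: 0.0
```

```bash
python3 - <<'E'
from h import *
a=np.radians(-36.6);RX=frame(-uz,np.array([np.cos(a),np.sin(a),0]))
print(cur()[0],robot.observe()["joint_pos"].round(2),robot.observe()["contact_force"]);plan([.4925,-.367,.255],RX)
E
```

```text
[ 0.49141407 -0.36379162  0.31168228] [ 0.79  0.39 -0.35  1.46  0.13  1.32 -0.2 ] [ 1.45265101 -0.05293617  0.65615337]
t 21.57 trans mm [-2.   3.  56.7] rows 2 each [-1.   1.5 28.3]
then rot [-0.003 -0.001  0.005] rows 1 each [-0.0032 -0.0014  0.0046]
```

>>> drive_tool(
  steps=[
    [-2,3,20,-0.003,0,0,-1],
    [0,0,20,0,0,0,-1],
    [0,0,16,0,0,0,-1],
    [0,0,8,0,0,0,-1],
    [0,0,8,0,0,0,-1],
    [0,0,8,0,0,0,-1],
    [0,0,8,0,0,0,-1],
    [0,0,8,0,0,0,-1],
    [0,0,0,0,0,0,-1],
  ],
)

```text
t: 22.32
position: [0.4924, -0.3676, 0.2155]
tcp_rot: [2.805, 1.414, 0.003]
contact_force: [-0.8, 0.1, 0.3]
finger_gap: 0.0
grip_force: 0.0
```

>>> drive_tool(
  steps=[
    [0,0,7,0,0,0,-1],
    [0,0,7,0,0,0,-1],
    [0,0,7,0,0,0,-1],
    [0,0,7,0,0,0,-1],
    [0,0,7,0,0,0,-1],
    [0,0,7,0,0,0,-1],
    [0,0,7,0,0,0,-1],
    [0,0,7,0,0,0,-1],
    [0,0,0,0,0,0,-1],
    [0,0,0,0,0,0,-1],
  ],
)

```text
t: 23.15
position: [0.4921, -0.3681, 0.1599]
tcp_rot: [2.806, 1.413, 0.002]
contact_force: [-0.2, -0.2, -0.0]
finger_gap: 0.0
grip_force: 0.0
```

```bash
python3 - <<'E'
from h import *
im=robot.read_camera("side");cv2.imwrite("pics/c8.png",cv2.resize(im[60:190,270:400],(520,520),interpolation=2)[:,:,::-1])
m=robot.camera_model("side");print((proj(m,cur()[0])-[270,60])*4,(proj(m,[.4925,-.367,.241])-[270,60])*4)
E
```

```text
[226.79201665 242.7781361 ] [227.01003427 149.68149399]
```

View pics/c8.png

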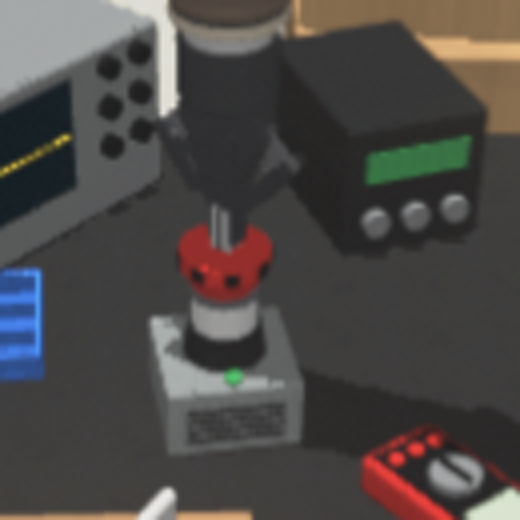

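The head has followed the fingers down and the inner tube has disappeared into the outer one. I'll keep pushing gently to the hard stop.

>>> drive_tool(
  steps=[
    [0,0,6,0,0,0,-1],
    [0,0,6,0,0,0,-1],
    [0,0,6,0,0,0,-1],
    [0,0,5,0,0,0,-1],
    [0,0,3,0,0,0,-1],
    [0,0,0,0,0,0,-1],
  ],
)

```text
t: 23.7
position: [0.4926, -0.3683, 0.1344]
tcp_rot: [2.805, 1.412, 0.003]
contact_force: [-0.9, -0.7, -0.2]
finger_gap: -0.005
grip_force: 0.0
```

>>> drive_tool(
  steps=[
    [0,0,2,0,0,0,-1],
    [0,0,1,0,0,0,-1],
    [0,0,0,0,0,0,-1],
  ],
)

```text
t: 23.95
position: [0.4927, -0.3683, 0.1319]
tcp_rot: [2.804, 1.412, 0.004]
contact_force: [-0.6, -0.1, 2.8]
finger_gap: 0.003
grip_force: 1.6
```

>>> drive_tool(
  steps=[
    [0,0,1,0,0,0,-1],
    [0,0,0,0,0,0,-1],
    [0,0,0,0,0,0,-1],
  ],
)

```text
t: 24.2
position: [0.4928, -0.3684, 0.1312]
tcp_rot: [2.804, 1.412, 0.004]
contact_force: [-0.5, 1.0, 5.3]
finger_gap: -0.002
grip_force: 3.0
```

>>> drive_tool(
  steps=[
    [0,0,1,0,0,0,-1],
    [0,0,0,0,0,0,-1],
    [0,0,0,0,0,0,-1],
  ],
)

```text
t: 24.45
position: [0.4929, -0.3684, 0.1311]
tcp_rot: [2.804, 1.412, 0.004]
contact_force: [-4.0, 2.4, 13.8]
finger_gap: 0.001
grip_force: 6.7
```

>>> drive_tool(
  steps=[
    [0,0,1,0,0,0,-1],
    [0,0,0,0,0,0,-1],
    [0,0,0,0,0,0,-1],
  ],
)

```text
t: 24.7
position: [0.4931, -0.3685, 0.1309]
tcp_rot: [2.803, 1.411, 0.004]
contact_force: [-5.7, 3.0, 21.4]
finger_gap: -0.001
grip_force: 10.5
```

The hard stop is reached at 0.131 m with 21 N. Withdrawing straight up.

>>> drive_tool(
  steps=[
    [0,0,-4,0,0,0,-1],
    [0,0,-20,0,0,0,-1],
    [0,0,-30,0,0,0,-1],
    [0,0,-30,0,0,0,-1],
    [0,0,-30,0,0,0,-1],
    [0,0,-30,0,0,0,-1],
    [0,0,0,0,0,0,-1],
    [0,0,0,0,0,0,-1],
    [0,0,0,0,0,0,-1],
  ],
)

```text
t: 25.45
position: [0.492, -0.368, 0.272]
tcp_rot: [2.805, 1.413, 0.003]
contact_force: [0.2, 0.2, -0.4]
finger_gap: -0.001
grip_force: 0.0
```

```bash
python3 - <<'E'
from h import *
im=robot.read_camera("side");cv2.imwrite("pics/c9.png",im[:,:,::-1]);print(robot.observe()["contact_force"])
E
```

```text
[-0.87499143  0.53381581 -0.36539239]
```

View pics/c9.png

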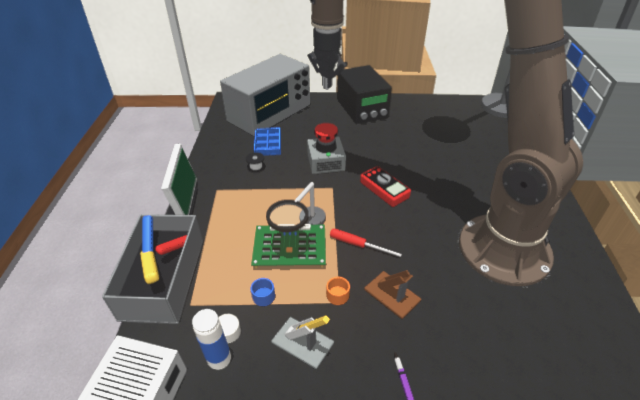

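The final view shows the intake fully down at (326,135), the brush in its cradle (315,323), the pots unmoved at (338,291) and (263,292), and the arm clear.

```bash
python3 -c "
from workcell import robot
print(robot.finish_job())"
```

```text
the job is handed in; nothing more can be done
None
```

The job is handed in at about 25.5 s: I dipped the brush in the orange pot, dabbed it on the pad (about 8 N) and laid it back in its cradle, then pushed the intake down to its hard stop at 0.131 m.

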